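# Seat a bush blank against the spring ejector of a collet fixture

## Task

Take the brass flanged blank out of the wooden rack and load it in the green collet fixture: stub down in the bore, the notch in its square flange over the small timing pin. Push it down against the spring ejector until the flange sits flat on the steel nose, firmly but without leaning on it, and finish still holding it down there, since the ejector lifts it again as soon as you let go and I am about to close the collet on it. Leave the steel blanks and everything else where they are.

Things in the scene. Friction and masses are not known exactly. Their poses are not given: they have to be found in the camera images.
- blank: The only brass blank in the rack, upright, 0.34 to 0.50 kg. Origin: centre of the stub's lower end, z up its axis. Round stub 22 mm in diameter, z = 0 to 40 mm (lowest 3 mm chamfered to 17.6 mm); square flange 50 x 50 mm, z = 40 to 50 mm; round hub 26 mm in diameter, z = 50 to 95 mm, to grip it by. The flange has one notch, 12 mm wide, 10 mm deep, in the middle of its +x edge.
- blank_hub (a point): Where to grip the brass blank: on its axis, 74 mm above its origin, in the 26 mm round hub (any yaw). With the middle of the finger pads here the tips clear the flange.
- blank_shoulder (a point): Centre of the underside of the brass blank's flange, 40 mm above the blank's origin: the face that must sit on the nose.
- blank_notch (a point): Middle of the flange's notch, at the flange's underside, 20.5 mm from the axis along the blank's +x.
- nose: Steel ring 71 mm wide on top of the collet fixture. Origin: centre of its flat top face, 93 mm above the work surface; z up, x towards the timing pin. Its mouth is 29 mm wide for 8 mm; below is the 24.4 mm bore that guides the 22 mm stub. Loaded right, the blank's axes point along these axes, its axis on this axis, flange on this face. Rigid: 5 to 30 N on top of the spring is plenty.
- pin (a point): Tip of the timing pin: an upright dark steel pin 6 mm in diameter with a tapered tip, 20.5 mm from the nose's centre along the nose's +x, standing 6 mm above the nose's face. It must enter the flange's 12 mm notch; if it does not, the flange rests on it 6 mm too high.
- ejector (a joint): Travel in m of the spring ejector, a brass plunger in the bore: 0 when free, grows as it is pushed down, 0.016 at most. Free, its top is 28 mm below the nose's face, so a blank let down on it stops with its flange 12 mm above the face; seated it reads 0.012. It pushes up with 8 N at 0 and 14 N at 0.012 (500 N/m); the blank's weight alone does not move it.
- rack: Fixed wooden rack, 85 x 285 x 52 mm, origin under its centre, with three 26 mm holes in a row along its y at -95, 0 and +95 mm. It holds the brass blank and two steel ones in any order, each hanging 40 mm deep with its flange on the rack's top: lift straight up at least 45 mm.
- collet_fixture: The fixed green collet fixture that carries nose, pin and ejector: base 170 x 140 x 18 mm, round body 105 mm in diameter. Origin: centre of the base's underside, straight below the nose's centre; same axes as the nose. A closing lever with a black ball sticks out of its -y side, to 150 mm from the axis and at most 85 mm high.
- steel_blank_a: A steel blank in the rack, same shape and axes as the brass one. Leave it.
- steel_blank_b: Another steel blank in the rack, same shape and axes. Leave it.
- spray_bottle: White and blue spray bottle with a yellow head, 76 mm wide, 210 mm high. Origin under its middle. Leave it.
- oil_can: Red oil can 68 mm in diameter, 150 mm high with its spout. Origin under its middle. Leave it.
- hammer: Soft-face hammer lying down, 260 mm long along its x, head at +x, 36 mm high. Leave it.
- chip_brush: Chip brush lying down along its x. Leave it.
- hex_key: Red T-handle hex key lying down, 200 mm long along its x, 18 mm high. Leave it.
- gauge_block: Steel set-up block with holes, 75 x 50 x 25 mm. Leave it.
Things that resemble listed ones, but are neither listed nor needed, are in the scene too. Of the things shaped like the blank, the brass one is meant.

How it is judged:
By the outcome, as a careful person would: the job done as asked, in the order asked, and still so for the second after the job is handed in, while the arm keeps its last pose, push and grip.
It also fails if it takes over 48 s, if anything falls off the work surface, if the arm or the gripper's body presses on something with over 40 N, if the wrist force passes 120 N, or if a joint passes its speed limit or range.

## Robot

A 7-joint arm with a two-finger parallel gripper is mounted at the origin on the work surface. World frame = base frame: x ahead of the robot, y to its left, z up, the work surface at z = 0. Lengths are in m, angles in rad, forces in N, time in s.
With the tool pointing down it reaches from about 0.425 to 0.925 m from the base axis. Payload 6.8 kg.
Tool frame: the origin (TCP) lies at the very end of the fingers, on their centre line; the grasp point (between the pads) lies 19 mm behind it (r.grip_depth is the distance from the TCP to the grasp point, in m); z points along the fingers, y is the direction in which the jaws open and shut (so a half turn about z gives the same grasp; the last joint's range is limited). The gripper opens to 85 mm and grips with 20 to 120 N. Pads are 22 mm wide; open, the fingers measure 114 mm over their backs; the gripper's body (76 mm by 85 mm) begins 54 mm behind the grasp point. The pads swing forward as they close: fully open they stand 13 mm farther back than shut.
Start: joints at [1.157, 0.477, 0.022, 1.555, -0.011, 1.109, -0.083], TCP at [0.203, -0.644, 0.231] pointing down, gripper open.
Joint ranges: [-2.96, 2.96], [-0.34, 2.1], [-1.41, 1.46], [0.24, 2.44], [-1.37, 4.51], [0.17, 1.92], [-2.96, 2.96]. Speed limits (rad/s): [2.39, 2.39, 3.14, 3.14, 3.14, 3.14, 3.14].

## Interface

Orientations are given as a rotation vector (axis times angle).
In Python, from bench import status, eyes, workorder, spotter, r gives the robot as it stands.
- The arm moves only by the tool drive_tool, never from a script. Its argument "commands" is a list of rows, each an object of numbers: "rx", "ry", "rz": the turn, a rotation vector about the world's x, y, z normalised to -1 to 1, where 1 is 8 degrees; "tx", "ty", "tz": the shift along the world's x, y, z normalised to -1 to 1, where 1 is 20 mm; "grip": the closure, from -1 (fully open) to 1 (shut). A call has 1 to 10 rows; each row shifts and turns the commanded pose from where the row before left it; what a row does not reach is not made up. A row lasts 1/8 s, in which the tool goes at most 62.5 mm and 10.7 degrees, less where a joint would pass 70% of its speed; a pose out of reach is approached as far as the arm can. A call with a number of a shift or a turn outside -1 to 1 is refused whole. A call with a gripper value outside its range is refused whole. The fingers move at their own pace and stop on an object; "grip_force" is the grip in N (left out, the last holds). Time passes only in rows, so rows that do not move let the fingers close. It gives the time, the measured TCP pose, the force and the opening at its end, in the units of the state.
- status.get_obs(): the state, without advancing time (a new reading comes with each control period).
- eyes.grab_frame(name): name is "scene" or "side" or "wrist"; returns a dict with "frame" (400x640x3 uint8, blue, green, red), "range_z" (400x640 float32, m along the optical axis (not along the pixel's ray), 0 where there is no reading), "fx", "fy", "cx", "cy" (pixels), "T" (4x4, takes a point from camera to world coordinates); the wrist camera has in their place "T_tool_cam" (4x4, takes a point from camera to tool coordinates, whose origin is the TCP and whose axes are the flange's). Camera axes: x right, y down, z forward; pixel columns grow to the right and rows downward; lengths in m; the calibration is good to about 2 mm. A picture is of the moment at which its call begins: read the wrist's pose just before it.
- workorder.hand_in(): hands the job in, once; it reports no verdict.
Trained networks look in the newest picture that a camera, given by its name, has taken for a name from the list of things; names that differ only in an ending like _2 or _b are one class to them, and where a whole thing is asked for, a point or a joint stands for the part that bears it (a point fixed in the world has none). Each returns a list of dicts, best first, with "confidence" (0 to 1); they miss things now and then, are a little off and sometimes report something else, mostly with a low value. They report only what shows in the picture. A call takes as long as a camera call. They do not tell look-alikes from the thing itself.
- spotter.boxes_of(camera, target): "position" ([column, row] as shares, 0 to 1, of the picture: columns of its width, rows of its height, amid what is visible of it).
- spotter.masks_of(camera, target): "mask" (400x640 bool, what is visible of it) and "position" ([column, row] as shares, 0 to 1, of the picture: columns of its width, rows of its height, amid what is visible of it).
The state is a dict: "clock": time; "joints": joint angles; "qvel": joint speeds; "tau": joint torques, N m; "tcp_pos": TCP position; "orientation": TCP orientation; "contact_force": force on the tool from outside, world axes, zero at the start; "moment": the same for the moment, N m; "grip_width": finger opening in m.
Only numpy, scipy, OpenCV 4.12 (cv2) and the standard library are available. Lean on these libraries where they do the work, as an engineer would, in place of code of your own. Each camera call takes 0.05 s, during which the arm holds its last target.

## Working session

There is one attempt and no reset: what is moved stays moved. The work goes in short steps, Python scripts to look and compute and a tool call to move; the robot and the scene stay as the last step left them, time stands still between calls to the robot, and variables do not carry over. Pictures are saved under pics/ and viewed, and the job is handed in when it is done.

Besides the shell and the picture viewer there is one more tool, called by a JSON object that holds its "name" and its "arguments". drive_tool: Moves the arm, as the interface text tells. Scaled input: -1 to 1 covers 20 mm each way for a shift and 8 degrees each way for a turn. Its arguments: {"type":"object","properties":{"commands":{"type":"array","items":{"type":"object","properties":{"rx":{"type":"number"},"ry":{"type":"number"},"rz":{"type":"number"},"tx":{"type":"number"},"ty":{"type":"number"},"tz":{"type":"number"},"grip":{"type":"number"}}}},"grip_force":{"type":"number"}},"required":["commands"]}

```bash
mkdir -p pics; ls; cat > h.py <<'E'
import numpy as np, cv2
from scipy.spatial.transform import Rotation as R
from bench import status, eyes, workorder, spotter, r
def grab(n):
    o=status.get_obs(); f=eyes.grab_frame(n)
    if n=='wrist':
        T=np.eye(4); T[:3,:3]=R.from_rotvec(o['orientation']).as_matrix(); T[:3,3]=o['tcp_pos']
        f['T']=T@f['T_tool_cam']
    return f
def cloud(f):
    z=f['range_z']; v,u=np.mgrid[:400,:640]
    p=np.stack([(u-f['cx'])/f['fx']*z,(v-f['cy'])/f['fy']*z,z],-1)
    return p@f['T'][:3,:3].T+f['T'][:3,3]
E
python3 - <<'E'
from h import *
o=status.get_obs(); print({k:np.round(v,3) for k,v in o.items()})
for n in ['scene','side','wrist']:
    f=grab(n); cv2.imwrite(f'pics/{n}0.png',f['frame']); print(n,f['fx'],np.round(f['T'],3).tolist())
    if n!='wrist':
        np.savez(f'{n}0.npz',P=cloud(f),I=f['frame'])
    for t in ['blank','nose','pin','rack','collet_fixture']:
        try: print(t,[(np.round(np.array(d['position'])*[640,400]),round(d['confidence'],2)) for d in spotter.boxes_of(n,t)])
        except Exception as e: print(t,e)
E
```

```text
pics
{'clock': np.float64(0.0), 'joints': array([ 1.157,  0.478,  0.022,  1.556, -0.011,  1.109, -0.083]), 'qvel': array([-0.001,  0.   ,  0.001, -0.002,  0.   , -0.   , -0.   ]), 'tau': array([ 1.0000e-03, -5.9645e+01,  1.6080e+00, -2.8120e+01,  1.2000e-02,
        9.0000e-03,  0.0000e+00]), 'tcp_pos': array([ 0.203, -0.643,  0.23 ]), 'orientation': array([-3.103e+00, -4.780e-01,  1.000e-03]), 'contact_force': array([-0.11 , -0.013, -0.108]), 'moment': array([-0.076, -0.011,  0.019]), 'grip_width': np.float64(0.085)}
scene 424.01124546051386 [[0.178, 0.729, -0.661, 1.43], [0.984, -0.12, 0.133, -0.18], [0.018, -0.674, -0.738, 1.085], [0.0, 0.0, 0.0, 1.0]]
blank [(array([335., 155.]), 0.73), (array([327., 173.]), 0.61), (array([387., 163.]), 0.53), (array([360., 172.]), 0.49)]
nose [(array([284., 196.]), 0.75), (array([280., 215.]), 0.74), (array([356., 208.]), 0.72)]
pin [(array([282., 196.]), 0.62)]
rack [(array([238., 275.]), 0.71), (array([377., 208.]), 0.67)]
collet_fixture [(array([281., 214.]), 0.86)]
side 396.984578850971 [[-0.73, -0.404, 0.551, -0.062], [-0.683, 0.439, -0.584, 0.65], [-0.006, -0.803, -0.596, 0.753], [0.0, 0.0, 0.0, 1.0]]
blank [(array([339., 241.]), 0.98), (array([355., 276.]), 0.96), (array([279., 298.]), 0.89), (array([306., 268.]), 0.79), (array([275., 221.]), 0.69)]
nose [(array([343., 186.]), 0.71)]
pin [(array([343., 189.]), 0.51), (array([180., 356.]), 0.44)]
rack [(array([250., 262.]), 0.78)]
collet_fixture [(array([257., 240.]), 0.61), (array([346., 202.]), 0.59), (array([212., 233.]), 0.36)]
wrist 292.7800860443262 [[0.301, -0.912, -0.278, 0.274], [-0.954, -0.288, -0.087, -0.623], [-0.0, 0.291, -0.957, 0.374], [0.0, 0.0, 0.0, 1.0]]
blank []
nose []
pin []
rack []
collet_fixture []
```

View pics/scene0.png

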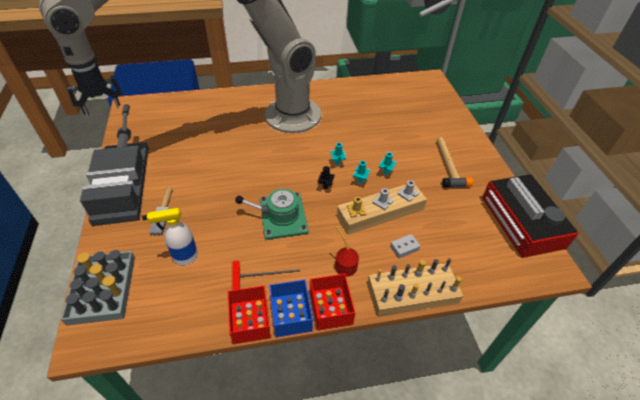

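View pics/side0.png

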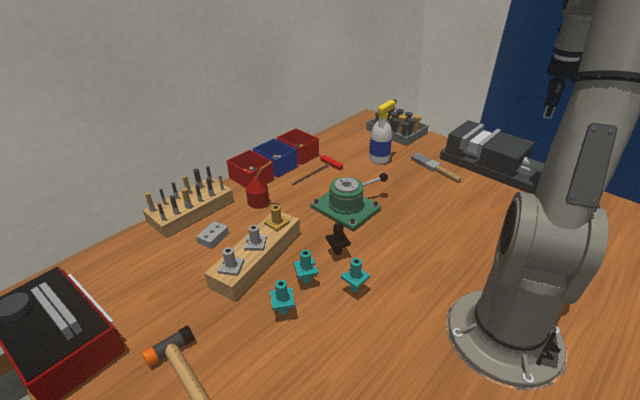

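The scene picture shows the rack with three blanks: brass at (357,206), steel at (384,197) and (409,188). Teal look-alikes and a black one stand loose on the table near (327–388,155–180), and the green fixture is at (283,205). The brass blank is the one at (357,206), which is (277,216) in the side view. I'll confirm that in an enlarged crop.

```bash
python3 - <<'E'
from h import *
a=np.load('scene0.npz'); b=np.load('side0.npz')
A=cv2.resize(a['I'][160:250,230:430],None,fx=4,fy=4,interpolation=2)[:, :800]
B=cv2.resize(b['I'][160:300,200:400],None,fx=4,fy=4,interpolation=2)
cv2.imwrite('pics/cs.png',A); cv2.imwrite('pics/cd.png',B)
for n,d,(u,v) in [('scene',a,(357,205)),('side',b,(277,216))]:
    P=d['P'][v-28:v+28,u-28:u+28].reshape(-1,3); I=d['I'][v-28:v+28,u-28:u+28].reshape(-1,3)
    hsv=cv2.cvtColor(I[None],cv2.COLOR_BGR2HSV)[0]
    for lo,hi in [(0.125,0.16),(0.143,0.155),(0.085,0.112),(0.095,0.11),(0.056,0.066)]:
        m=(P[:,2]>lo)&(P[:,2]<hi)
        Q=P[m]; 
        if len(Q): print(n,lo,hi,len(Q),Q.mean(0).round(4),Q.min(0).round(3),Q.max(0).round(3))
# nose
for n,d,(u,v) in [('scene',a,(283,203)),('side',b,(346,195))]:
    P=d['P'][v-40:v+40,u-40:u+40].reshape(-1,3)
    m=(P[:,2]>.086)&(P[:,2]<.102); Q=P[m]; print('nose',n,m.sum(),np.median(Q,0).round(4),Q.min(0).round(3),Q.max(0).round(3))
    c,rad=cv2.minEnclosingCircle(Q[:,:2].astype(np.float32)); print(c,rad)
    P=d['P'].reshape(-1,3); 
E
```

```text
scene 0.125 0.16 17 [0.7286 0.027  0.1461] [0.72  0.021 0.138] [0.738 0.034 0.154]
scene 0.143 0.155 11 [0.7271 0.0256 0.1491] [0.72  0.021 0.145] [0.738 0.03  0.154]
scene 0.085 0.112 125 [0.5904 0.1496 0.101 ] [0.561 0.106 0.085] [0.61  0.215 0.111]
scene 0.095 0.11 90 [0.5894 0.1497 0.1045] [0.561 0.106 0.095] [0.609 0.215 0.11 ]
scene 0.056 0.066 234 [0.5904 0.1461 0.0612] [0.437 0.064 0.056] [0.648 0.215 0.066]
side 0.085 0.112 221 [0.5778 0.1732 0.1003] [0.559 0.11  0.085] [0.606 0.227 0.111]
side 0.095 0.11 159 [0.5788 0.1734 0.1042] [0.559 0.11  0.095] [0.606 0.227 0.109]
side 0.056 0.066 313 [0.6171 0.1291 0.0613] [0.545 0.035 0.056] [0.765 0.23  0.066]
nose scene 376 [ 0.5469 -0.1106  0.0921] [ 0.426 -0.16   0.086] [0.59 0.04 0.1 ]
(0.49745213985443115, -0.05502930283546448) 0.11938779056072235
nose side 367 [ 0.5248 -0.0937  0.0926] [ 0.417 -0.151  0.086] [0.585 0.068 0.1  ]
(0.4943463206291199, -0.0393216535449028) 0.12795384228229523
```

View pics/cs.png

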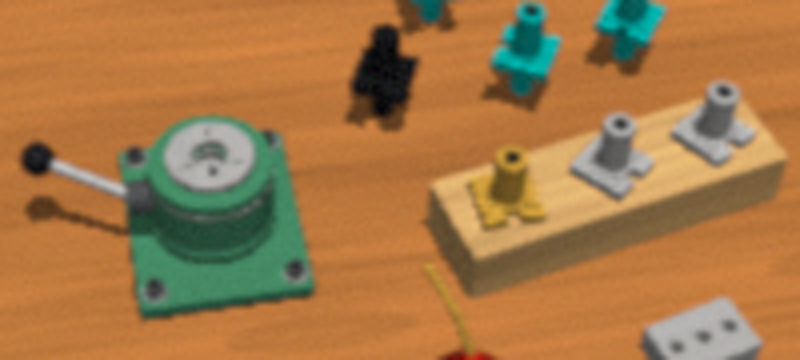

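View pics/cd.png

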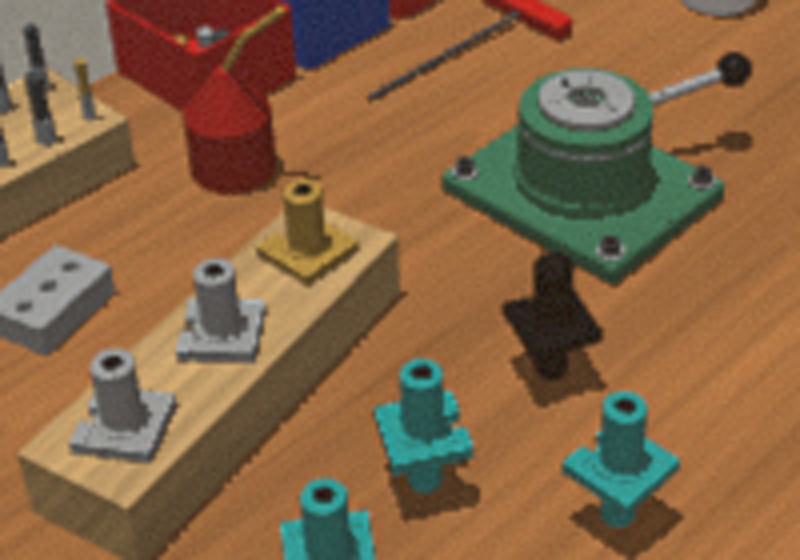

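Brass confirmed at crop 1 (508,190): its notch faces the camera, so roughly world +x, and the pin (crop 212,170) is also on the +x side. Now precise positions.

```bash
python3 - <<'E'
from h import *
a=np.load('scene0.npz'); b=np.load('side0.npz')
for n,d in [('scene',a),('side',b)]:
    P=d['P']; hsv=cv2.cvtColor(d['I'],cv2.COLOR_BGR2HSV).astype(int)
    box=(P[...,0]>.5)&(P[...,0]<.68)&(P[...,1]>0.02)&(P[...,1]<.16)
    br=box&(hsv[...,0]>15)&(hsv[...,0]<32)&(hsv[...,1]>100)&(P[...,2]>.066)
    Q=P[br]; print(n,'hub+',len(Q),Q.mean(0).round(4),Q.min(0).round(3),Q.max(0).round(3))
    c,rad=cv2.minEnclosingCircle(Q[Q[:,2]>.075][:,:2].astype(np.float32)); print('hub circ',np.round(c,4),rad)
    bx=(P[...,0]>.42)&(P[...,0]<.66)&(P[...,1]<-.02)&(P[...,1]>-.2)
    m=bx&(P[...,2]>.088)&(P[...,2]<.101)&(hsv[...,1]<60)
    Q=P[m]; c,rad=cv2.minEnclosingCircle(Q[:,:2].astype(np.float32)); print('nose',len(Q),np.round(c,4),rad,Q.min(0).round(3),Q.max(0).round(3))
    g=bx&(hsv[...,0]>60)&(hsv[...,0]<95)&(hsv[...,1]>80)&(P[...,2]<.024)&(P[...,2]>.01)
    Q=P[g]; print('base',cv2.minAreaRect(Q[:,:2].astype(np.float32)))
    for nm,(x,y) in {'spray':(.6,-.3)}.items():
        k=(P[...,2]>.12)&(P[...,0]>.3)&(P[...,0]<1)&(P[...,1]<.5)&(P[...,1]>-.6)
        Q=P[k]; print('tall',len(Q),Q.min(0),Q.max(0))
E
```

```text
scene hub+ 116 [0.5999 0.1172 0.0922] [0.579 0.094 0.066] [0.622 0.142 0.111]
hub circ [0.5951 0.1197] 0.014861245639622211
nose 269 [ 0.5405 -0.1096] 0.03739228472113609 [ 0.505 -0.144  0.088] [ 0.576 -0.073  0.1  ]
base ((0.5529620051383972, -0.1093256026506424), (0.13462479412555695, 0.15017525851726532), 89.63385772705078)
tall 862 [ 0.617757   -0.49327245  0.12057123] [0.75302863 0.041118   0.21442908]
side hub+ 155 [0.588  0.1261 0.0914] [0.579 0.11  0.066] [0.611 0.142 0.111]
hub circ [0.5932 0.1225] 0.014432793483138084
nose 248 [ 0.5362 -0.1072] 0.03671031445264816 [ 0.504 -0.141  0.088] [ 0.571 -0.071  0.1  ]
base ((0.5357213020324707, -0.10544246435165405), (0.16670876741409302, 0.13938301801681519), 1.0757275819778442)
tall 476 [ 0.60477187 -0.49406803  0.12038746] [0.74961696 0.04665077 0.21233905]
```

{"name": "drive_tool", "arguments": {"commands": [{"tz": 1},{"tz": 1},{"tz": 1,"ty": 0.5},{"tz": 1,"ty": 1,"tx": 0.4},{"ty": 1,"tx": 0.5},{"ty": 1,"tx": 0.5},{"ty": 1,"tx": 0.5},{"ty": 1,"tx": 0.5},{"ty": 1,"tx": 0.5},{"ty": 1,"tx": 0.5}]}}

```text
validation failed for argument at $.co...
```

{"name": "drive_tool", "arguments": {"commands": [{"tx": 0,"ty": 0,"tz": 1,"rx": 0,"ry": 0,"rz": 0,"grip": -1},{"tx": 0,"ty": 0.5,"tz": 1,"rx": 0,"ry": 0,"rz": 0,"grip": -1}]}}

```text
clock: 1.15
tcp_pos: [0.203, -0.6337, 0.2717]
orientation: [-3.105, -0.478, 0.0]
contact_force: [0.2, 0.2, 0.7]
grip_width: 0.0852
```

{"name": "drive_tool", "arguments": {"commands": [{"tx": 0.2,"ty": 1,"tz": 1,"rx": 0,"ry": 0,"rz": 0,"grip": -1},{"tx": 0.5,"ty": 1,"tz": 0.5,"rx": 0,"ry": 0,"rz": 0,"grip": -1},{"tx": 0.6,"ty": 1,"tz": 0,"rx": 0,"ry": 0,"rz": 0,"grip": -1},{"tx": 0.6,"ty": 1,"tz": 0,"rx": 0,"ry": 0,"rz": 0,"grip": -1},{"tx": 0.6,"ty": 1,"tz": 0,"rx": 0,"ry": 0,"rz": 0,"grip": -1},{"tx": 0.6,"ty": 1,"tz": 0,"rx": 0,"ry": 0,"rz": 0,"grip": -1},{"tx": 0.6,"ty": 1,"tz": 0,"rx": 0,"ry": 0,"rz": 0,"grip": -1},{"tx": 0.6,"ty": 1,"tz": 0,"rx": 0,"ry": 0,"rz": 0,"grip": -1},{"tx": 0.6,"ty": 1,"tz": 0,"rx": 0,"ry": 0,"rz": 0,"grip": -1},{"tx": 0.6,"ty": 1,"tz": 0,"rx": 0,"ry": 0,"rz": 0,"grip": -1}]}}

```text
clock: 2.4
tcp_pos: [0.3139, -0.432, 0.3008]
orientation: [-3.104, -0.479, 0.001]
contact_force: [-0.2, -0.1, -0.4]
grip_width: 0.0851
```

{"name": "drive_tool", "arguments": {"commands": [{"tx": 0.7,"ty": 1,"tz": 0,"rx": 0,"ry": 0,"rz": -0.3,"grip": -1},{"tx": 0.7,"ty": 1,"tz": 0,"rx": 0,"ry": 0,"rz": -0.3,"grip": -1},{"tx": 0.7,"ty": 1,"tz": 0,"rx": 0,"ry": 0,"rz": -0.3,"grip": -1},{"tx": 0.7,"ty": 1,"tz": 0,"rx": 0,"ry": 0,"rz": -0.3,"grip": -1},{"tx": 0.7,"ty": 1,"tz": 0,"rx": 0,"ry": 0,"rz": -0.3,"grip": -1},{"tx": 0.7,"ty": 1,"tz": 0,"rx": 0,"ry": 0,"rz": -0.3,"grip": -1},{"tx": 0.7,"ty": 1,"tz": 0,"rx": 0,"ry": 0,"rz": -0.4,"grip": -1},{"tx": 0.7,"ty": 1,"tz": 0,"rx": 0,"ry": 0,"rz": 0,"grip": -1},{"tx": 0.7,"ty": 1,"tz": 0,"rx": 0,"ry": 0,"rz": 0,"grip": -1},{"tx": 0.7,"ty": 1,"tz": 0,"rx": 0,"ry": 0,"rz": 0,"grip": -1}]}}

```text
clock: 3.65
tcp_pos: [0.4534, -0.232, 0.3008]
orientation: [-3.141, 0.001, 0.001]
contact_force: [0.5, -0.4, 0.9]
grip_width: 0.0856
```

{"name": "drive_tool", "arguments": {"commands": [{"tx": 0.7,"ty": 1,"tz": -0.3,"rx": 0,"ry": 0,"rz": 0,"grip": -1},{"tx": 0.7,"ty": 1,"tz": -0.5,"rx": 0,"ry": 0,"rz": 0,"grip": -1},{"tx": 0.7,"ty": 1,"tz": -0.7,"rx": 0,"ry": 0,"rz": 0,"grip": -1},{"tx": 0.7,"ty": 1,"tz": -0.5,"rx": 0,"ry": 0,"rz": 0,"grip": -1},{"tx": 0.5,"ty": 1,"tz": 0,"rx": 0,"ry": 0,"rz": 0,"grip": -1},{"tx": 0,"ty": 0.6,"tz": 0,"rx": 0,"ry": 0,"rz": 0,"grip": -1},{"tx": 0,"ty": 0,"tz": 0,"rx": 0,"ry": 0,"rz": 0,"grip": -1}]}}

```text
clock: 4.53
tcp_pos: [0.5188, -0.1206, 0.2612]
orientation: [3.142, 0.001, -0.001]
contact_force: [0.5, -0.5, -0.4]
grip_width: 0.0854
```

```bash
python3 - <<'E'
from h import *
f=grab('wrist'); P=cloud(f); np.savez('w1.npz',P=P,I=f['frame'],T=f['T'],K=[f['fx'],f['fy'],f['cx'],f['cy']])
cv2.imwrite('pics/w1.png',f['frame'])
print(np.round(f['T_tool_cam'],4).tolist())
for t in ['nose','pin']:
    for d in spotter.masks_of('wrist',t):
        m=d['mask']; Q=P[m]; print(t,round(d['confidence'],2),np.array(d['position'])*[640,400],m.sum(),np.median(Q,0).round(4))
E
```

```text
[[0.0, -0.9567, -0.291, 0.074], [1.0, 0.0002, -0.0005, 0.0017], [0.0005, -0.291, 0.9567, -0.1428], [0.0, 0.0, 0.0, 1.0]]
pin 0.79 [321.472 152.68 ] 2819 [ 0.5409 -0.1115  0.0932]
```

View pics/w1.png

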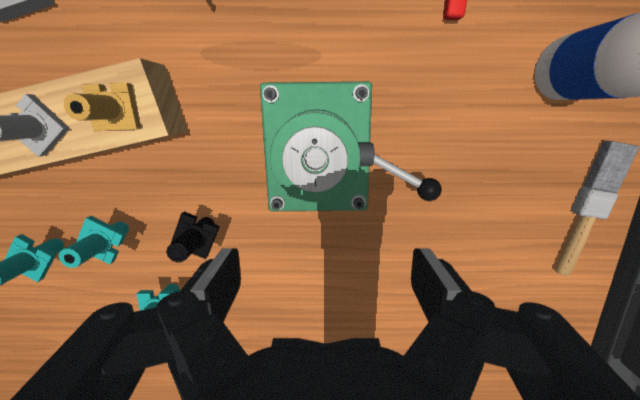

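The wrist view shows the nose centred at about (316,159) with the pin at (314,141). The brass blank is at (100,105), and the lever goes to the right.

```bash
python3 - <<'E'
from h import *
d=np.load('w1.npz'); P=d['P']; I=d['I']; T=d['T']; fx,fy,cx,cy=d['K']
def onplane(u,v,z):
    r=T[:3,:3]@np.array([(u-cx)/fx,(v-cy)/fy,1]); s=(z-T[2,3])/r[2]; return T[:3,3]+s*r
hsv=cv2.cvtColor(I,cv2.COLOR_BGR2HSV).astype(int)
# rectify a top view at z=.093 and z=.062
def rect(x0,x1,y0,y1,z,s=0.00025):
    xs=np.arange(x1,x0,-s); ys=np.arange(y1,y0,-s)
    X,Y=np.meshgrid(xs,ys,indexing='ij')
    p=(np.stack([X,Y,np.full_like(X,z)],-1)-T[:3,3])@T[:3,:3]
    return cv2.remap(I,(p[...,0]/p[...,2]*fx+cx).astype(np.float32),(p[...,1]/p[...,2]*fy+cy).astype(np.float32),1)
N=rect(.48,.6,-.17,-.05,.093); cv2.imwrite('pics/N.png',N)
B=rect(.53,.66,.06,.19,.062); cv2.imwrite('pics/B.png',B)
m=(P[...,2]>.088)&(P[...,2]<.101)&(hsv[...,1]<70)&(P[...,0]>.47)&(P[...,0]<.61)&(P[...,1]<-.05)&(P[...,1]>-.17)
Q=P[m][:,:2]; print(len(Q),cv2.minEnclosingCircle(Q.astype(np.float32)),cv2.fitEllipse(cv2.convexHull(Q.astype(np.float32)*1000)), np.median(P[m][:,2]))
g=(hsv[...,0]>60)&(hsv[...,0]<95)&(hsv[...,1]>60)&(P[...,2]<.026)&(P[...,2]>.01)&(abs(P[...,0]-.54)<.15)&(abs(P[...,1]+.11)<.15)
print('base',cv2.minAreaRect(P[g][:,:2].astype(np.float32)*1000))
print('pin on .099',onplane(314,141,.097),'nose c',onplane(316,159,.093))
E
```

```text
2819 ((0.5392653346061707, -0.11066057533025742), 0.03549570590257645) ((539.4373779296875, -110.688720703125), (70.03175354003906, 70.20134735107422), 7.891809940338135) 0.09324676426058842
base ((540.3780517578125, -110.49472045898438), (166.7684326171875, 137.74884033203125), 0.5859624147415161)
pin on .099 [ 0.56025828 -0.11040525  0.097     ] nose c [ 0.54084816 -0.11217861  0.093     ]
```

View pics/N.png

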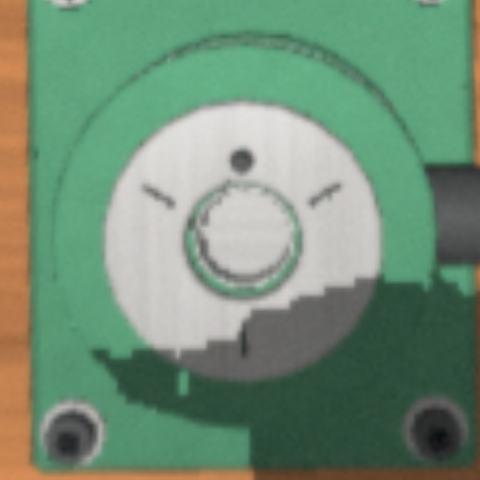

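View pics/B.png

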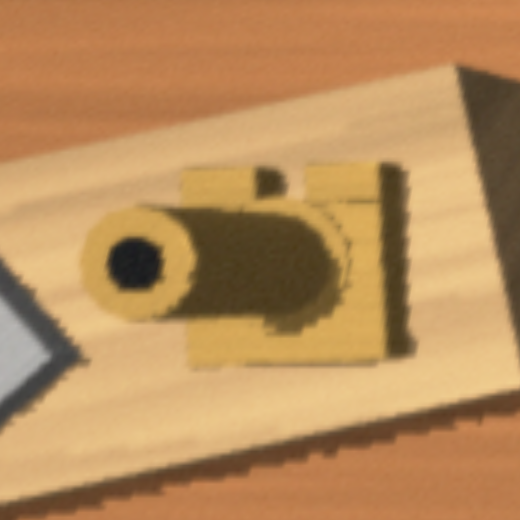

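{"name": "drive_tool", "arguments": {"commands": [{"tx": 0.3,"ty": 1,"tz": 0,"rx": 0,"ry": 0,"rz": 0,"grip": -0.4},{"tx": 0.3,"ty": 1,"tz": 0,"rx": 0,"ry": 0,"rz": 0,"grip": -0.4},{"tx": 0.3,"ty": 1,"tz": 0,"rx": 0,"ry": 0,"rz": 0,"grip": -0.4},{"tx": 0.3,"ty": 1,"tz": 0,"rx": 0,"ry": 0,"rz": 0,"grip": -0.4},{"tx": 0.3,"ty": 1,"tz": 0,"rx": 0,"ry": 0,"rz": 0,"grip": -0.4},{"tx": 0.3,"ty": 1,"tz": 0,"rx": 0,"ry": 0,"rz": 0,"grip": -0.4},{"tx": 0.3,"ty": 1,"tz": 0,"rx": 0,"ry": 0,"rz": 0,"grip": -0.4},{"tx": 0.3,"ty": 1,"tz": 0,"rx": 0,"ry": 0,"rz": 0,"grip": -0.4},{"tx": 0.35,"ty": 1,"tz": -0.5,"rx": 0,"ry": 0,"rz": 0,"grip": -0.4},{"tx": 0.4,"ty": 1,"tz": -1,"rx": 0,"ry": 0,"rz": 0,"grip": -0.4}]}}

```text
clock: 5.92
tcp_pos: [0.5832, 0.0777, 0.2319]
orientation: [3.141, -0.006, 0.004]
contact_force: [-0.3, -0.2, -0.8]
grip_width: 0.0598
```

{"name": "drive_tool", "arguments": {"commands": [{"tx": 0.3,"ty": 1,"tz": -1,"rx": 0,"ry": 0,"rz": 0,"grip": -0.4},{"tx": 0.2,"ty": 1,"tz": -0.5,"rx": 0,"ry": 0,"rz": 0,"grip": -0.4},{"tx": 0,"ty": 0,"tz": 0,"rx": 0,"ry": 0,"rz": 0,"grip": -0.4}]}}

```text
clock: 6.3
tcp_pos: [0.5918, 0.1189, 0.2005]
orientation: [-3.141, -0.0, 0.002]
contact_force: [0.1, 0.7, -0.5]
grip_width: 0.0596
```

```bash
cat >> h.py <<'E'
def rect(f,x0,x1,y0,y1,z,s=0.00025):
    T=f['T']; X,Y=np.meshgrid(np.arange(x1,x0,-s),np.arange(y1,y0,-s),indexing='ij')
    p=(np.stack([X,Y,np.full_like(X,z)],-1)-T[:3,3])@T[:3,:3]
    return cv2.remap(f['frame'],(p[...,0]/p[...,2]*f['fx']+f['cx']).astype(np.float32),(p[...,1]/p[...,2]*f['fy']+f['cy']).astype(np.float32),1)
E
python3 - <<'E'
from h import *
f=grab('wrist'); P=cloud(f); I=f['frame']; cv2.imwrite('pics/w2.png',I)
print(status.get_obs()['tcp_pos'])
B=rect(f,.53,.66,.06,.19,.062); C=rect(f,.53,.66,.06,.19,.107)
cv2.imwrite('pics/B2.png',np.hstack([B[:400,60:460],C[:400,60:460]]))
hsv=cv2.cvtColor(I,cv2.COLOR_BGR2HSV).astype(int)
near=(abs(P[...,0]-.594)<.04)&(abs(P[...,1]-.12)<.04)
for lo,hi in [(.103,.112),(.058,.066)]:
    m=near&(P[...,2]>lo)&(P[...,2]<hi)&(hsv[...,1]>80)&(hsv[...,0]>15)&(hsv[...,0]<32)
    Q=P[m]; q=Q[:,:2].astype(np.float32)*1000; print(len(Q),cv2.minEnclosingCircle(q),cv2.minAreaRect(q),np.median(Q[:,2]))
E
```

```text
[0.59215099 0.11759853 0.2011533 ]
580 ((593.9427490234375, 119.37873840332031), 12.942602157592773) ((593.9804077148438, 119.21714782714844), (25.04922103881836, 25.03098487854004), 47.797607421875) 0.10715779451036091
1474 ((594.0819702148438, 119.46790313720703), 34.33855438232422) ((593.931884765625, 119.28639221191406), (50.10019302368164, 50.1240234375), 2.251199960708618) 0.062393043081444
```

View pics/w2.png

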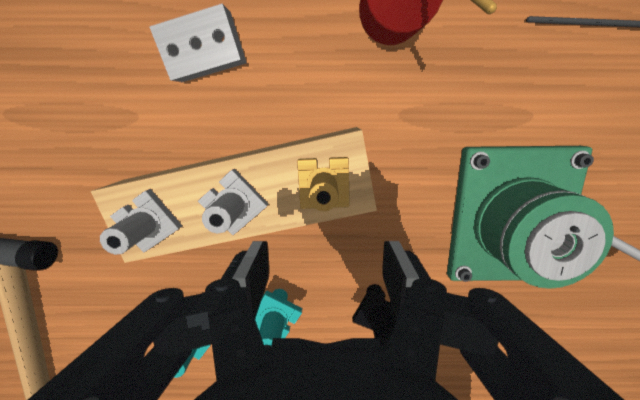

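View pics/B2.png

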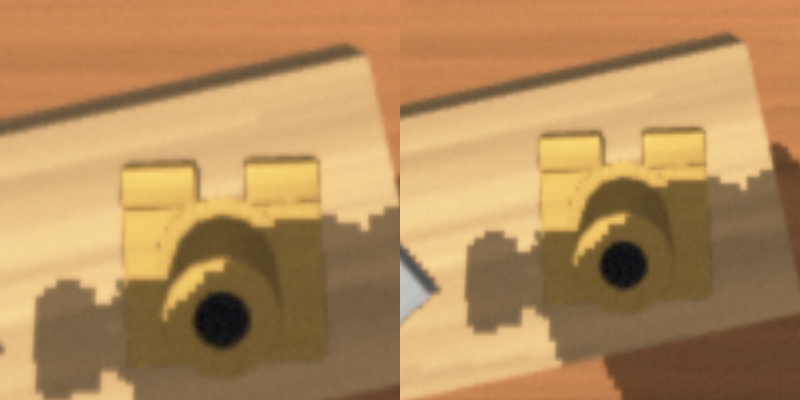

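The view confirms the brass blank under the gripper: hub at (323,197), notch at the top (324,163). Measured hub (0.594, 0.1193), yaw about 2°. Descending and gripping.

{"name": "drive_tool", "arguments": {"commands": [{"tx": 0.1,"ty": 0.05,"tz": -1,"rx": 0,"ry": 0,"rz": 0,"grip": -0.4},{"tx": 0,"ty": 0,"tz": -1,"rx": 0,"ry": 0,"rz": 0,"grip": -0.4},{"tx": 0,"ty": 0,"tz": -1,"rx": 0,"ry": 0,"rz": 0,"grip": -0.4},{"tx": 0,"ty": 0,"tz": -1,"rx": 0,"ry": 0,"rz": 0,"grip": -0.4},{"tx": 0,"ty": 0,"tz": -1,"rx": 0,"ry": 0,"rz": 0,"grip": -0.4},{"tx": 0,"ty": 0,"tz": -1,"rx": 0,"ry": 0,"rz": 0,"grip": -0.4},{"tx": 0,"ty": 0,"tz": -0.6,"rx": 0,"ry": 0,"rz": 0,"grip": -0.4},{"tx": 0,"ty": 0,"tz": 0,"rx": 0,"ry": 0,"rz": 0,"grip": -0.4}], "grip_force": 70}}

```text
clock: 7.35
tcp_pos: [0.5936, 0.1192, 0.0682]
orientation: [3.141, -0.002, -0.003]
contact_force: [0.2, -1.3, 0.1]
grip_width: 0.0595
```

{"name": "drive_tool", "arguments": {"commands": [{"tx": 0,"ty": 0,"tz": 0,"rx": 0,"ry": 0,"rz": 0,"grip": 1},{"tx": 0,"ty": 0,"tz": 0,"rx": 0,"ry": 0,"rz": 0,"grip": 1},{"tx": 0,"ty": 0,"tz": 0,"rx": 0,"ry": 0,"rz": 0,"grip": 1},{"tx": 0,"ty": 0,"tz": 0,"rx": 0,"ry": 0,"rz": 0,"grip": 1}], "grip_force": 70}}

```text
clock: 7.85
tcp_pos: [0.5951, 0.1199, 0.0705]
orientation: [-3.141, 0.002, -0.003]
contact_force: [-0.7, 1.4, 6.3]
grip_width: 0.0241
```

{"name": "drive_tool", "arguments": {"commands": [{"tx": 0,"ty": 0,"tz": 0,"rx": 0,"ry": 0,"rz": 0,"grip": 1},{"tx": 0,"ty": 0,"tz": 0.3,"rx": 0,"ry": 0,"rz": 0,"grip": 1},{"tx": 0,"ty": 0,"tz": 0.6,"rx": 0,"ry": 0,"rz": 0,"grip": 1},{"tx": 0,"ty": 0,"tz": 0.6,"rx": 0,"ry": 0,"rz": 0,"grip": 1},{"tx": 0,"ty": 0,"tz": 0,"rx": 0,"ry": 0,"rz": 0,"grip": 1}]}}

```text
clock: 8.48
tcp_pos: [0.5947, 0.1191, 0.1006]
orientation: [3.141, -0.003, 0.002]
contact_force: [1.1, 0.1, -4.2]
grip_width: 0.0245
```

```bash
python3 - <<'E'
from h import *
print(status.get_obs())
f=grab('wrist'); cv2.imwrite('pics/w3.png',f['frame'])
f=grab('side'); cv2.imwrite('pics/s3.png',cv2.resize(f['frame'][140:300,200:400],None,fx=3.5,fy=3.5,interpolation=2))
E
```

```text
{'clock': 8.475, 'joints': array([-0.01563053,  0.54275312, -0.37931401,  1.81383545,  0.26233132,
        0.83297651, -2.09550321]), 'qvel': array([-0.00480341,  0.01604002,  0.00703201,  0.01715123,  0.00741465,
       -0.01236944, -0.0040059 ]), 'tau': array([-9.61632439e-03, -5.96949327e+01, -4.92415354e+00, -2.40291488e+01,
       -5.51644061e-02,  1.46532347e-01,  4.15166351e-02]), 'tcp_pos': array([0.59473478, 0.11911093, 0.10057655]), 'orientation': array([ 3.14144619e+00, -2.69393179e-03,  2.39687691e-03]), 'contact_force': array([ 1.07062706,  0.12052604, -4.16937968]), 'moment': array([-0.03682962, -0.00648944, -0.03066826]), 'grip_width': 0.02447731796599009}
```

View pics/w3.png

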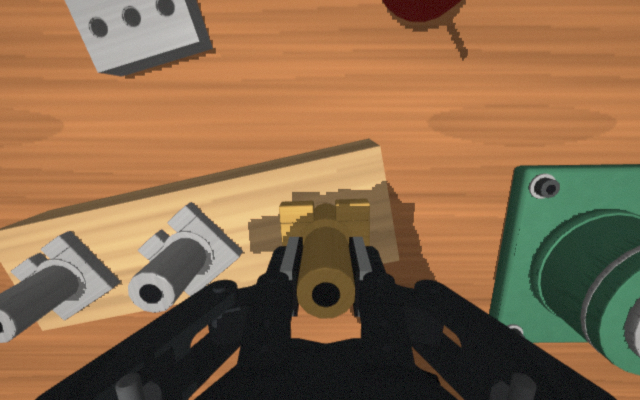

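View pics/s3.png

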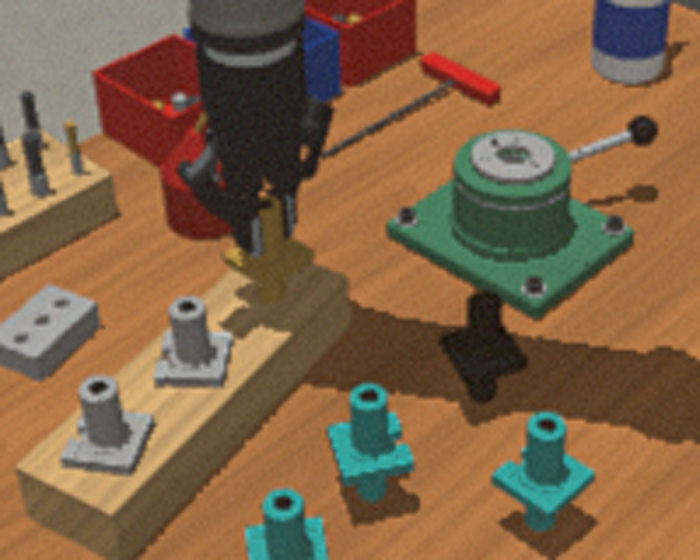

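Blank lifted and held (about 4.2 N of weight). Lifting further and moving over the fixture.

{"name": "drive_tool", "arguments": {"commands": [{"tx": 0,"ty": 0,"tz": 1,"rx": 0,"ry": 0,"rz": 0,"grip": 1},{"tx": 0,"ty": 0,"tz": 1,"rx": 0,"ry": 0,"rz": 0,"grip": 1},{"tx": 0,"ty": 0,"tz": 1,"rx": 0,"ry": 0,"rz": 0,"grip": 1},{"tx": 0,"ty": -0.2,"tz": 1,"rx": 0,"ry": 0,"rz": 0,"grip": 1},{"tx": -0.1,"ty": -0.5,"tz": 0.6,"rx": 0,"ry": 0,"rz": 0,"grip": 1},{"tx": -0.2,"ty": -0.8,"tz": 0,"rx": 0,"ry": 0,"rz": 0,"grip": 1},{"tx": -0.25,"ty": -1,"tz": 0,"rx": 0,"ry": 0,"rz": 0,"grip": 1},{"tx": -0.25,"ty": -1,"tz": 0,"rx": 0,"ry": 0,"rz": 0,"grip": 1},{"tx": -0.25,"ty": -1,"tz": 0,"rx": 0,"ry": 0,"rz": 0,"grip": 1},{"tx": -0.25,"ty": -1,"tz": 0,"rx": 0,"ry": 0,"rz": 0,"grip": 1}]}}

```text
clock: 9.82
tcp_pos: [0.5676, 0.0076, 0.191]
orientation: [3.141, -0.003, -0.001]
contact_force: [-0.9, -1.2, -4.5]
grip_width: 0.0242
```

{"name": "drive_tool", "arguments": {"commands": [{"tx": -0.25,"ty": -1,"tz": 0,"rx": 0,"ry": 0,"rz": 0,"grip": 1},{"tx": -0.25,"ty": -1,"tz": 0,"rx": 0,"ry": 0,"rz": 0,"grip": 1},{"tx": -0.25,"ty": -1,"tz": 0,"rx": 0,"ry": 0,"rz": 0,"grip": 1},{"tx": -0.3,"ty": -1,"tz": 0,"rx": 0,"ry": 0,"rz": 0,"grip": 1},{"tx": -0.3,"ty": -1,"tz": 0,"rx": 0,"ry": 0,"rz": 0,"grip": 1},{"tx": -0.2,"ty": -0.7,"tz": 0,"rx": 0,"ry": 0,"rz": 0,"grip": 1},{"tx": -0.15,"ty": -0.3,"tz": 0,"rx": 0,"ry": 0,"rz": -0.1,"grip": 1},{"tx": 0,"ty": 0,"tz": 0,"rx": 0,"ry": 0,"rz": 0,"grip": 1},{"tx": 0,"ty": 0,"tz": 0,"rx": 0,"ry": 0,"rz": 0,"grip": 1}]}}

```text
clock: 10.95
tcp_pos: [0.5345, -0.1097, 0.1914]
orientation: [-3.141, 0.022, -0.001]
contact_force: [1.4, -0.1, -4.0]
grip_width: 0.0241
```

```bash
python3 - <<'E'
from h import *
o=status.get_obs();print(o['tcp_pos'],o['orientation'],o['contact_force'],o['grip_width'])
f=grab('wrist'); cv2.imwrite('pics/w4.png',f['frame']); P=cloud(f)
hsv=cv2.cvtColor(f['frame'],cv2.COLOR_BGR2HSV).astype(int)
m=(hsv[...,1]>90)&(hsv[...,0]>15)&(hsv[...,0]<32)&(P[...,2]>.1)&(np.linalg.norm(P[...,:2]-o['tcp_pos'][:2],axis=-1)<.06)
print(len(P[m]),np.percentile(P[m][:,2],[1,10,50,90,99]).round(4))
z=P[m][:,2]; h,e=np.histogram(z,np.arange(.1,.28,.002)); print([(round(a,3),b) for a,b in zip(e,h) if b>15])
np.savez('w4.npz',P=P,m=m,tcp=o['tcp_pos'],I=f['frame'])
for n in ['side','scene']:
    f=grab(n); u,v=(343,170) if n=='side' else (283,180)
    cv2.imwrite(f'pics/{n}4.png',cv2.resize(f['frame'][v-70:v+70,u-80:u+80],None,fx=4,fy=4,interpolation=2))
    P=cloud(f); np.savez(n+'4.npz',P=P,I=f['frame'])
E
```

```text
[ 0.53449778 -0.10967767  0.19136068] [-3.14099207e+00  2.19869663e-02 -5.13753384e-04] [ 1.39677557 -0.12667111 -3.98092913] 0.02407063178960241
6929 [0.144  0.182  0.1972 0.2282 0.2291]
[(np.float64(0.138), np.int64(19)), (np.float64(0.14), np.int64(18)), (np.float64(0.142), np.int64(18)), (np.float64(0.144), np.int64(18)), (np.float64(0.146), np.int64(23)), (np.float64(0.148), np.int64(19)), (np.float64(0.15), np.int64(20)), (np.float64(0.152), np.int64(17)), (np.float64(0.154), np.int64(22)), (np.float64(0.156), np.int64(19)), (np.float64(0.158), np.int64(17)), (np.float64(0.174), np.int64(73)), (np.float64(0.176), np.int64(109)), (np.float64(0.178), np.int64(77)), (np.float64(0.18), np.int64(169)), (np.float64(0.182), np.int64(2130)), (np.float64(0.184), np.int64(273)), (np.float64(0.186), np.int64(63)), (np.float64(0.188), np.int64(59)), (np.float64(0.19), np.int64(71)), (np.float64(0.192), np.int64(64)), (np.float64(0.194), np.int64(83)), (np.float64(0.196), np.int64(85)), (np.float64(0.198), np.int64(69)), (np.float64(0.2), np.int64(80)), (np.float64(0.202), np.int64(86)), (np.float64(0.204), np.int64(85)), (np.float64(0.206), np.int64(87)), (np.float64(0.208), np.int64(98)), (np.float64(0.21), np.int64(98)), (np.float64(0.212), np.int64(100)), (np.float64(0.214), np.int64(102)), (np.float64(0.216), np.int64(117)), (np.float64(0.218), np.int64(101)), (np.float64(0.22), np.int64(130)), (np.float64(0.222), np.int64(130)), (np.float64(0.224), np.int64(133)), (np.float64(0.226), np.int64(995)), (np.float64(0.228), np.int64(998))]
```

View pics/w4.png

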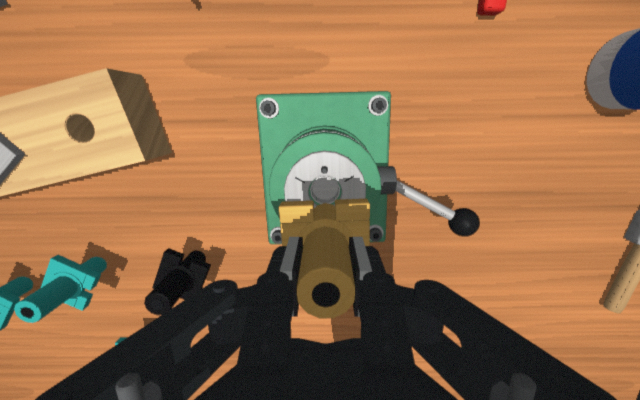

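View pics/side4.png

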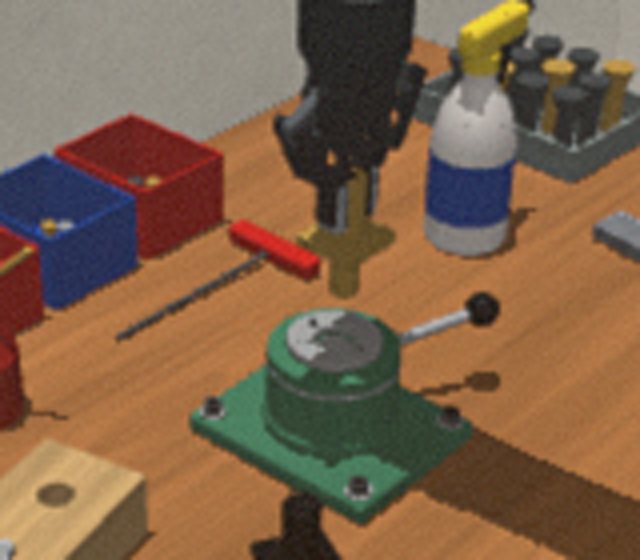

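View pics/scene4.png

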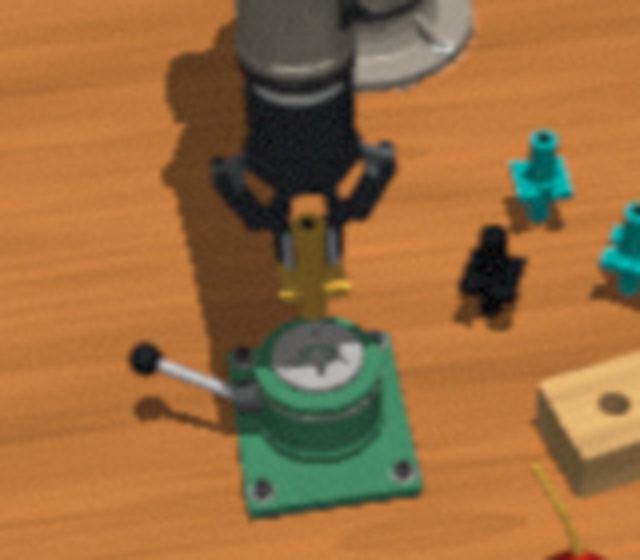

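The blank is clean in the grip, hanging above the nose: notch at (324,208), pin at (324,170). Next I measure the blank relative to the nose in one frame.

```bash
python3 - <<'E'
from h import *
d=np.load('w4.npz'); P,m,tcp=d['P'],d['m'],d['tcp']; I=d['I']
t=m&(P[...,2]>.2262); q=P[t]; print('hubtop',len(q),cv2.minEnclosingCircle(q[:,:2].astype(np.float32)*1000), np.median(q[:,2]))
# tilt of hub top
A=np.c_[q[:,:2],np.ones(len(q))]; print('tilt',np.linalg.lstsq(A,q[:,2],rcond=None)[0])
t=m&(abs(P[...,2]-.1832)<.0025); q=P[t]; A=np.c_[q[:,:2],np.ones(len(q))]; print('flange tilt',np.linalg.lstsq(A,q[:,2],rcond=None)[0])
q2=q[:,:2].astype(np.float32)*1000; print('flange',q2.min(0),q2.max(0),cv2.minAreaRect(q2))
# front edge line: per y-bin max x
Y=q2[:,1]; bins=np.arange(Y.min(),Y.max(),1.5); E=[]
for b in bins:
    s=q2[(Y>=b)&(Y<b+1.5)]
    if len(s): E.append((b+.75,s[:,0].max()))
E=np.array(E); print(E.round(1).tolist())
mx=E[:,1].max(); k=E[:,1]>mx-3; pf=np.polyfit(E[k,0],E[k,1],1); print('edge yaw deg',-np.degrees(np.arctan(pf[0])), 'tcp',tcp)
hsv=cv2.cvtColor(I,cv2.COLOR_BGR2HSV).astype(int)
g=(abs(P[...,2]-.093)<.004)&(hsv[...,1]<70)&(abs(P[...,0]-.54)<.05)&(abs(P[...,1]+.11)<.05)
n=P[g]; print('nose',len(n),n[:,:2].min(0),n[:,:2].max(0))
h=cv2.convexHull(n[:,:2].astype(np.float32))[:,0]
from scipy.optimize import least_squares
hh=h[h[:,0]>.545]; s=least_squares(lambda c:np.hypot(hh[:,0]-c[0],hh[:,1]-c[1])-.0355,[.54,-.11],loss='soft_l1',f_scale=.0005).x; print('nose c',s)
cv2.imwrite('pics/w4c.png',cv2.resize(I[140:320,230:420],None,fx=3.15,fy=3.15,interpolation=2))
E
```

```text
hubtop 1998 ((546.3793334960938, -107.71395874023438), 56.35227584838867) 0.22801167420790497
tilt [0.01057109 0.00581044 0.22320034]
flange tilt [-0.02630897  0.00257879  0.19786697]
flange [ 533.6502  -136.29967] [559.17773 -85.8978 ] ((546.1373291015625, -111.06910705566406), (25.52667808532715, 50.18208694458008), 0.6690130233764648)
[[-135.5, 559.1], [-134.0, 559.2], [-132.5, 559.1], [-131.0, 559.0], [-129.5, 559.1], [-128.0, 558.9], [-126.5, 559.0], [-125.0, 559.0], [-123.5, 559.0], [-122.0, 559.0], [-120.5, 558.9], [-119.0, 558.7], [-117.5, 558.5], [-116.0, 549.4], [-114.5, 550.2], [-113.0, 550.6], [-111.5, 550.1], [-110.0, 550.3], [-108.5, 550.4], [-107.0, 550.0], [-105.5, 549.3], [-104.0, 558.4], [-102.5, 558.2], [-101.0, 558.2], [-99.5, 558.4], [-98.0, 558.2], [-96.5, 558.4], [-95.0, 558.2], [-93.5, 558.2], [-92.0, 558.5], [-90.5, 558.2], [-89.0, 558.1], [-87.5, 558.2], [-86.0, 557.6]]
edge yaw deg 1.3823315783194923 tcp [ 0.53449778 -0.10967767  0.19136068]
nose 2591 [ 0.52622103 -0.14543255] [ 0.57481869 -0.07556042]
nose c [ 0.53915522 -0.11072043]
```

View pics/w4c.png

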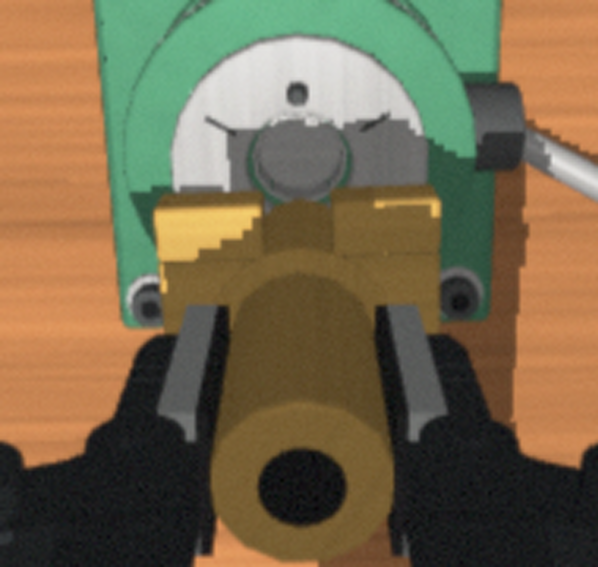

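{"name": "drive_tool", "arguments": {"commands": [{"tx": 0.28,"ty": 0.02,"tz": 0,"rx": 0,"ry": 0,"rz": -0.1,"grip": 1},{"tx": 0,"ty": 0,"tz": -0.6,"rx": 0,"ry": 0,"rz": 0,"grip": 1},{"tx": 0,"ty": 0,"tz": -0.6,"rx": 0,"ry": 0,"rz": 0,"grip": 1},{"tx": 0,"ty": 0,"tz": -0.6,"rx": 0,"ry": 0,"rz": 0,"grip": 1},{"tx": 0,"ty": 0,"tz": 0,"rx": 0,"ry": 0,"rz": 0,"grip": 1},{"tx": 0,"ty": 0,"tz": 0,"rx": 0,"ry": 0,"rz": 0,"grip": 1}]}}

```text
clock: 11.85
tcp_pos: [0.54, -0.1103, 0.1554]
orientation: [-3.141, 0.046, -0.0]
contact_force: [-0.2, 0.2, -5.0]
grip_width: 0.0245
```

```bash
cat > meas.py <<'E'
from h import *
import sys
from scipy.optimize import least_squares
o=status.get_obs(); tcp=o['tcp_pos']; print(tcp,o['orientation'],o['contact_force'],o['moment'])
f=grab('wrist'); I=f['frame']; P=cloud(f); cv2.imwrite(f'pics/{sys.argv[1]}.png',cv2.resize(I[130:320,220:430],None,fx=3.5,fy=3.1,interpolation=2))
hsv=cv2.cvtColor(I,cv2.COLOR_BGR2HSV).astype(int)
m=(hsv[...,1]>90)&(hsv[...,0]>15)&(hsv[...,0]<32)&(abs(P[...,0]-tcp[0])<.04)&(abs(P[...,1]-tcp[1])<.04)
ft=tcp[2]-.008; t=m&(abs(P[...,2]-ft)<.003); q=P[t]; print('flange top z',np.median(q[:,2]))
q2=q[:,:2]*1000; E=[]
for b in np.arange(q2[:,1].min(),q2[:,1].max(),1.5):
    s=q2[(q2[:,1]>=b)&(q2[:,1]<b+1.5)]
    if len(s): E.append((b+.75,s[:,0].max()))
E=np.array(E); k=E[:,1]>np.median(E[:,1])-2; pf=np.polyfit(E[k,0],E[k,1],1)
yc=(q2[:,1].min()+q2[:,1].max())/2; nt=E[~k,0]
print('blank c',np.polyval(pf,yc)-25,yc,'notch',nt.min()-.75,nt.max()+.75,'yaw',-np.degrees(np.arctan(pf[0])))
ht=np.percentile(P[m&(P[...,2]>tcp[2]+.025)][:,2],97); t=m&(P[...,2]>tcp[2]+.034)&(np.hypot(P[...,0]-tcp[0],P[...,1]-tcp[1])<.018); q=P[t]
print('hubtop',ht,len(q),cv2.minEnclosingCircle(q[:,:2].astype(np.float32)*1000))
g=(abs(P[...,2]-.093)<.004)&(hsv[...,1]<70)&(abs(P[...,0]-.54)<.05)&(abs(P[...,1]+.11)<.05)
n=P[g]; h=cv2.convexHull(n[:,:2].astype(np.float32))[:,0]; hh=h[h[:,0]>.55]
s=least_squares(lambda c:np.hypot(hh[:,0]-c[0],hh[:,1]-c[1])-.0353,[.54,-.11],loss='soft_l1',f_scale=.0005).x; print('nose c',s,len(n))
E
python3 meas.py w5
```

```text
[ 0.5399607  -0.11028862  0.15537134] [-3.14122175e+00  4.60460069e-02 -2.45248359e-04] [-0.18125258  0.18667725 -4.97020812] [ 0.00974196 -0.00889115 -0.00941068]
flange top z 0.14712756372937077
blank c 539.0505666567998 -111.80966678947249 notch -117.3354780062974 -106.8354780062974 yaw 0.5025530206222655
hubtop 0.19306680494274941 2043 ((540.2285766601562, -111.2186050415039), 14.203702926635742)
nose c [ 0.53949621 -0.11061708] 2228
```

View pics/w5.png

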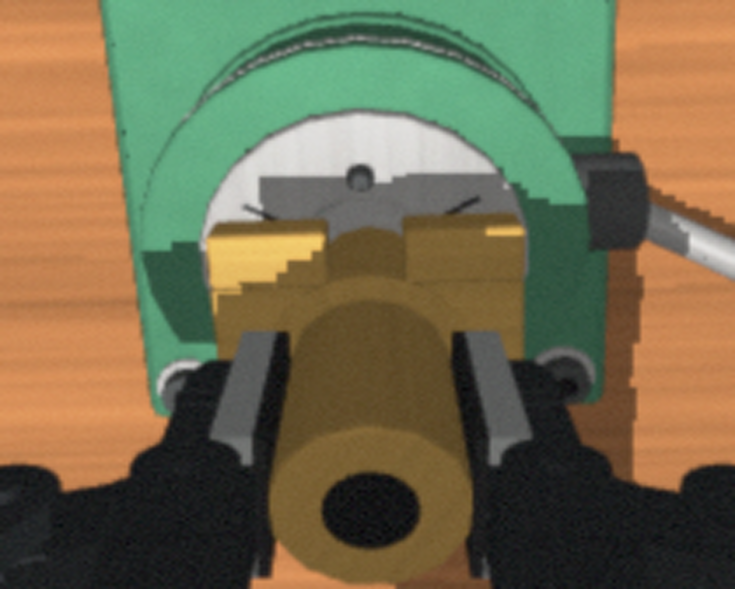

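Relative error is about +0.4 mm in x and +0.7 mm in y, yaw good. Correcting and lowering into the mouth.

{"name": "drive_tool", "arguments": {"commands": [{"tx": 0.02,"ty": 0.035,"tz": 0,"rx": 0,"ry": 0,"rz": 0,"grip": 1},{"tx": 0,"ty": 0,"tz": -0.3,"rx": 0,"ry": 0,"rz": 0,"grip": 1},{"tx": 0,"ty": 0,"tz": -0.3,"rx": 0,"ry": 0,"rz": 0,"grip": 1},{"tx": 0,"ty": 0,"tz": -0.3,"rx": 0,"ry": 0,"rz": 0,"grip": 1},{"tx": 0,"ty": 0,"tz": 0,"rx": 0,"ry": 0,"rz": 0,"grip": 1}]}}

```text
clock: 12.52
tcp_pos: [0.5397, -0.1096, 0.1365]
orientation: [-3.141, 0.046, 0.002]
contact_force: [-0.3, -0.5, -4.8]
grip_width: 0.0246
```

```bash
python3 meas.py w6
```

```text
[ 0.53970616 -0.1095583   0.13652137] [-3.14106274e+00  4.60328709e-02  2.22743624e-03] [-0.29805531 -0.5116873  -4.78077273] [-0.04532741 -0.04432684  0.00544727]
flange top z 0.12825730951582334
blank c 538.7398351563855 -111.02112755769073 notch -116.56431432622097 -106.06431432622097 yaw 0.7672030956957815
hubtop 0.1742080703469442 2043 ((537.232421875, -111.42979431152344), 14.923192977905273)
nose c [ 0.53956062 -0.11069012] 2407
```

View pics/w6.png

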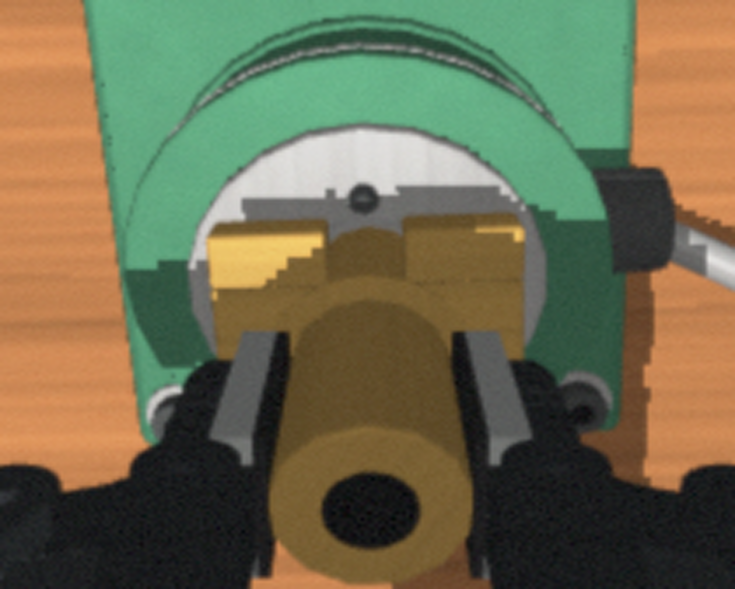

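No side contact with the stub about 7 mm into the bore. Continuing, with a firmer grip.

{"name": "drive_tool", "arguments": {"commands": [{"tx": 0.02,"ty": 0,"tz": 0,"rx": 0,"ry": 0,"rz": 0,"grip": 1},{"tx": 0,"ty": 0,"tz": -0.3,"rx": 0,"ry": 0,"rz": 0,"grip": 1},{"tx": 0,"ty": 0,"tz": -0.3,"rx": 0,"ry": 0,"rz": 0,"grip": 1},{"tx": 0,"ty": 0,"tz": -0.2,"rx": 0,"ry": 0,"rz": 0,"grip": 1},{"tx": 0,"ty": 0,"tz": 0,"rx": 0,"ry": 0,"rz": 0,"grip": 1}], "grip_force": 110}}

```text
clock: 13.2
tcp_pos: [0.5407, -0.1096, 0.1216]
orientation: [3.141, -0.046, -0.0]
contact_force: [-2.5, -0.6, 4.7]
grip_width: 0.0238
```

```bash
python3 meas.py w7
```

```text
[ 0.54069332 -0.10961629  0.12160002] [ 3.14107261e+00 -4.61993817e-02 -2.01979736e-04] [-2.46438159 -0.6333755   4.67477025] [ 0.04306482  0.74097191 -0.00959844]
flange top z 0.1132480857097126
blank c 539.6605239754215 -111.26717916476402 notch -116.70338410238611 -106.20338410238611 yaw 0.5132150688309559
hubtop 0.15922494001355147 2019 ((538.5421142578125, -111.14228820800781), 14.658331871032715)
nose c [ 0.53958515 -0.11067977] 2427
```

View pics/w7.png

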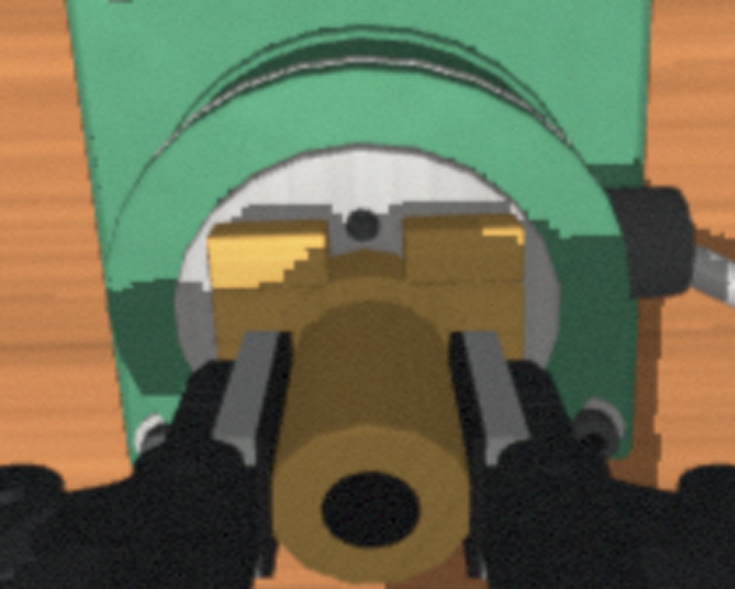

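Ejector contact is as expected (flange about 10 mm above the face). A slight −x side force says to back off 0.4 mm in x. The pin lies in the notch opening.

{"name": "drive_tool", "arguments": {"commands": [{"tx": -0.02,"ty": 0,"tz": 0,"rx": 0,"ry": 0,"rz": 0,"grip": 1},{"tx": 0,"ty": 0,"tz": -0.15,"rx": 0,"ry": 0,"rz": 0,"grip": 1},{"tx": 0,"ty": 0,"tz": -0.15,"rx": 0,"ry": 0,"rz": 0,"grip": 1},{"tx": 0,"ty": 0,"tz": -0.1,"rx": 0,"ry": 0,"rz": 0,"grip": 1},{"tx": 0,"ty": 0,"tz": 0,"rx": 0,"ry": 0,"rz": 0,"grip": 1}]}}

```text
clock: 13.88
tcp_pos: [0.5407, -0.1096, 0.114]
orientation: [3.141, -0.046, 0.002]
contact_force: [-3.6, -0.0, 8.3]
grip_width: 0.0239
```

```bash
python3 meas.py w8
```

```text
[ 0.5406914  -0.10959697  0.11397778] [ 3.14103185e+00 -4.60957917e-02  1.60057172e-03] [-3.59418095 -0.02654122  8.29958733] [ 0.15033643  0.84673554 -0.01714971]
flange top z 0.10563139203302196
blank c 539.580074541943 -111.1411926470735 notch -116.65135183856808 -106.15135183856808 yaw 0.5646496355520138
hubtop 0.1516250830302183 2020 ((539.0560302734375, -112.1678466796875), 14.306934356689453)
nose c [ 0.53960615 -0.11066246] 2467
```

View pics/w8.png

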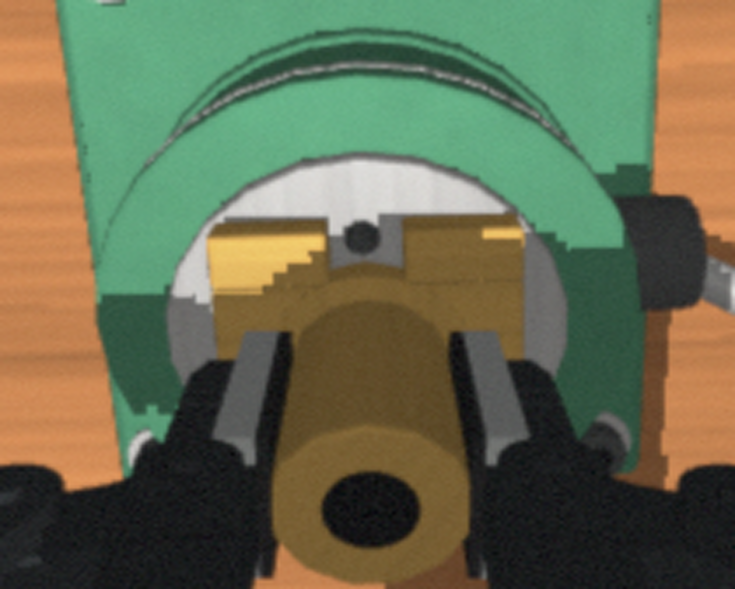

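{"name": "drive_tool", "arguments": {"commands": [{"tx": -0.04,"ty": 0,"tz": 0,"rx": 0,"ry": 0,"rz": 0,"grip": 1},{"tx": 0,"ty": 0,"tz": -0.1,"rx": 0,"ry": 0,"rz": 0,"grip": 1},{"tx": 0,"ty": 0,"tz": -0.05,"rx": 0,"ry": 0,"rz": 0,"grip": 1},{"tx": 0,"ty": 0,"tz": 0,"rx": 0,"ry": 0,"rz": 0,"grip": 1},{"tx": 0,"ty": 0,"tz": 0,"rx": 0,"ry": 0,"rz": 0,"grip": 1}]}}

```text
clock: 14.55
tcp_pos: [0.5405, -0.1096, 0.1116]
orientation: [3.141, -0.046, 0.004]
contact_force: [-3.7, 1.5, 11.0]
grip_width: 0.0234
```

```bash
python3 meas.py w9
```

```text
[ 0.54054099 -0.10961471  0.11162021] [ 3.14089301 -0.04617718  0.00392856] [-3.68428121  1.47796825 11.00673442] [ 0.14610734  0.74722617 -0.0138297 ]
flange top z 0.10331369303498236
blank c 539.5772187780949 -111.2278042812543 notch -116.69872467984806 -106.19872467984806 yaw 0.5823907034326572
hubtop 0.1492875694407497 2027 ((539.331787109375, -112.46046447753906), 14.225203514099121)
nose c [ 0.53963386 -0.11072199] 2518
```

{"name": "drive_tool", "arguments": {"commands": [{"tx": -0.03,"ty": 0,"tz": -0.04,"rx": 0,"ry": 0,"rz": 0,"grip": 1},{"tx": 0,"ty": 0,"tz": -0.04,"rx": 0,"ry": 0,"rz": 0,"grip": 1},{"tx": 0,"ty": 0,"tz": 0,"rx": 0,"ry": 0,"rz": 0,"grip": 1},{"tx": 0,"ty": 0,"tz": 0,"rx": 0,"ry": 0,"rz": 0,"grip": 1}]}}

```text
clock: 15.1
tcp_pos: [0.5405, -0.1096, 0.1115]
orientation: [3.14, -0.046, 0.006]
contact_force: [-6.3, 0.8, 22.7]
grip_width: 0.0236
```

```bash
python3 meas.py w10
```

```text
[ 0.5405178  -0.10961008  0.11152213] [ 3.14038187 -0.04624126  0.00590246] [-6.33623809  0.77589908 22.73097759] [0.29015892 1.47828443 0.01292126]
flange top z 0.10327987922008289
blank c 539.5177651714419 -111.16996657037616 notch -116.66954583536554 -106.16954583536554 yaw 0.5725259056218528
hubtop 0.14926709177796943 2040 ((538.893798828125, -112.1365966796875), 14.304404258728027)
nose c [ 0.53960642 -0.11069275] 2506
```

View pics/w10.png

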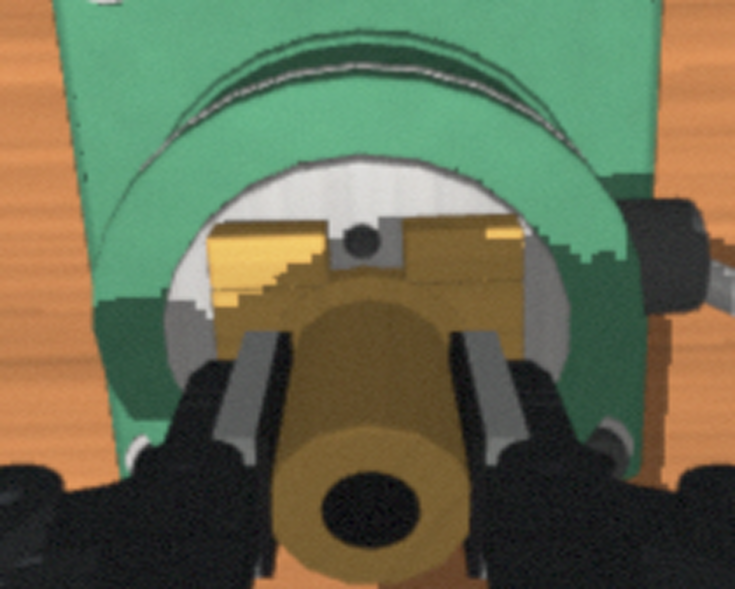

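Seated: z stopped at flange underside ≈0.0933, about 13 N over the spring, pin inside the notch at crop (362,240). I'll try to ease the 6 N side load.

{"name": "drive_tool", "arguments": {"commands": [{"tx": -0.05,"ty": 0,"tz": 0,"rx": 0,"ry": 0,"rz": 0,"grip": 1},{"tx": 0,"ty": 0,"tz": 0,"rx": 0,"ry": 0,"rz": 0,"grip": 1},{"tx": 0,"ty": 0,"tz": 0,"rx": 0,"ry": 0,"rz": 0,"grip": 1}]}}

```text
clock: 15.52
tcp_pos: [0.5405, -0.1096, 0.1115]
orientation: [3.141, -0.046, 0.009]
contact_force: [-3.5, 0.9, 18.5]
grip_width: 0.0237
```

```bash
python3 meas.py w11; python3 - <<'E'
from h import *
for n,(u,v) in {'side':(343,170),'scene':(283,185)}.items():
    f=grab(n); cv2.imwrite(f'pics/{n}11.png',cv2.resize(f['frame'][v-60:v+60,u-70:u+70],None,fx=5,fy=5,interpolation=2))
o=status.get_obs(); print(o['clock'],o['contact_force'])
E
```

```text
[ 0.54047001 -0.10960031  0.11154655] [ 3.14052695 -0.04612578  0.00894359] [-3.53282985  0.9339069  18.53898704] [0.18777822 0.90364057 0.03483594]
flange top z 0.10335837321280855
blank c 539.4800479060779 -111.21198481752293 notch -116.65603881421691 -106.15603881421691 yaw 0.6124130382936236
hubtop 0.1492550911517956 2042 ((540.0960693359375, -111.34963989257812), 13.425663948059082)
nose c [ 0.53966028 -0.11069133] 2525
15.675 [-2.79972643  1.16192292 18.98187952]
```

View pics/side11.png

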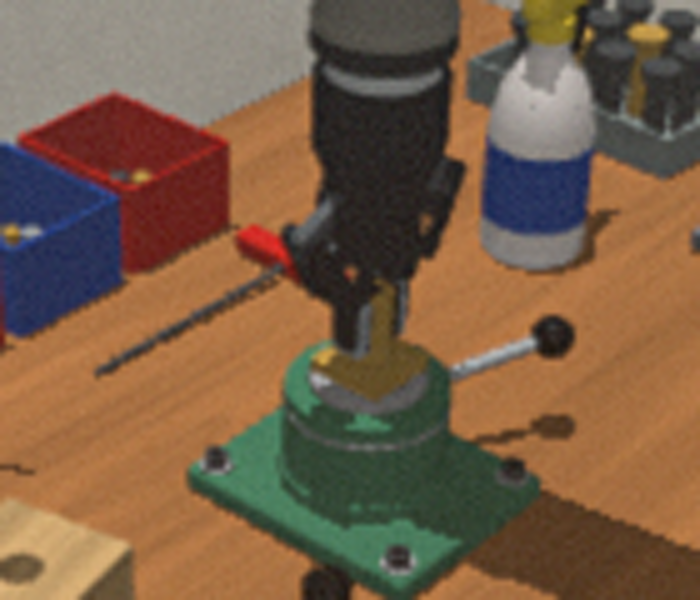

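View pics/scene11.png

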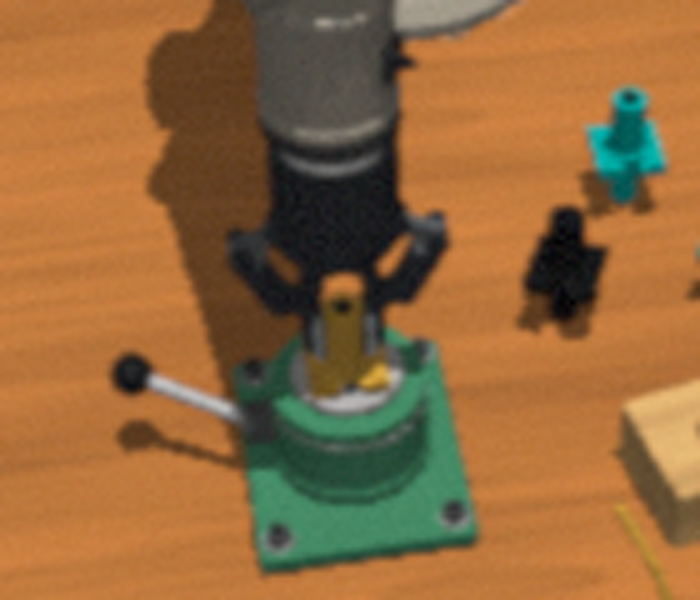

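Both views show the flange flat on the nose. Side load is about 3 N and seating push about 9 N. I'll add a touch of push for margin.

{"name": "drive_tool", "arguments": {"commands": [{"tx": -0.03,"ty": 0,"tz": -0.05,"rx": 0,"ry": 0,"rz": 0,"grip": 1},{"tx": 0,"ty": 0,"tz": 0,"rx": 0,"ry": 0,"rz": 0,"grip": 1},{"tx": 0,"ty": 0,"tz": 0,"rx": 0,"ry": 0,"rz": 0,"grip": 1},{"tx": 0,"ty": 0,"tz": 0,"rx": 0,"ry": 0,"rz": 0,"grip": 1}]}}

```text
clock: 16.18
tcp_pos: [0.5405, -0.1096, 0.1115]
orientation: [3.14, -0.046, 0.011]
contact_force: [-5.9, 1.0, 25.3]
grip_width: 0.0237
```

```bash
python3 meas.py w12
```

```text
[ 0.54045469 -0.10959915  0.11148056] [ 3.14025326 -0.04613217  0.0108001 ] [-5.9008346   0.99063235 25.33343535] [ 0.26264481  1.20241139 -0.01619273]
flange top z 0.10330749669821021
blank c 539.4256513955585 -111.15284368892085 notch -116.56499142117579 -106.06499142117579 yaw 0.649720086067842
hubtop 0.14923761294478494 2031 ((539.1882934570312, -112.052978515625), 13.943041801452637)
nose c [ 0.53959562 -0.1106615 ] 2534
```

```bash
python3 - <<'E'
from h import *
o=status.get_obs(); tcp=o['tcp_pos']
f=grab('wrist'); P=cloud(f); I=f['frame']; hsv=cv2.cvtColor(I,cv2.COLOR_BGR2HSV).astype(int)
br=(hsv[...,1]>90)&(hsv[...,0]>15)&(hsv[...,0]<32)&(abs(P[...,0]-tcp[0])<.04)&(abs(P[...,1]-tcp[1])<.04)
def fit(m,n):
    q=P[m]
    for _ in range(6):
        A=np.c_[q[:,:2]-[.5396,-.1107],np.ones(len(q))]; c=np.linalg.lstsq(A,q[:,2],rcond=None)[0]; e=q[:,2]-A@c; q=q[abs(e)<max(2.5*np.median(abs(e)),.0003)]
    print(n,len(q),'slopes deg',np.degrees(c[:2]).round(2),'z',c[2].round(4))
fit(br&(abs(P[...,2]-.1033)<.002)&(P[...,0]>.553),'flange front')
fit(br&(abs(P[...,2]-.1033)<.002),'flange')
fit(br&(abs(P[...,2]-.149)<.002),'hubtop')
fit((abs(P[...,2]-.093)<.004)&(hsv[...,1]<70)&(np.hypot(P[...,0]-.5396,P[...,1]+.1107)<.034),'nose')
g=(hsv[...,0]>60)&(hsv[...,0]<95)&(hsv[...,1]>60)&(abs(P[...,2]-.018)<.006); fit(g,'base')
E
```

```text
flange front 1208 slopes deg [-1.45  0.07] z 0.1037
flange 1996 slopes deg [-0.61  0.1 ] z 0.1035
hubtop 1630 slopes deg [0.02 0.29] z 0.1482
nose 1602 slopes deg [-0.04  0.11] z 0.0933
base 8541 slopes deg [ 0.01 -0.01] z 0.0182
```

{"name": "drive_tool", "arguments": {"commands": [{"tx": 0,"ty": 0,"tz": 0,"rx": 0,"ry": 0,"rz": 0,"grip": 1},{"tx": 0,"ty": 0,"tz": 0,"rx": 0,"ry": 0,"rz": 0,"grip": 1},{"tx": 0,"ty": 0,"tz": 0,"rx": 0,"ry": 0,"rz": 0,"grip": 1},{"tx": 0,"ty": 0,"tz": 0,"rx": 0,"ry": 0,"rz": 0,"grip": 1}]}}

```text
clock: 16.77
tcp_pos: [0.5405, -0.1096, 0.1115]
orientation: [3.14, -0.046, 0.011]
contact_force: [-5.1, 0.4, 26.7]
grip_width: 0.0234
```

Steady, about 17 N over the spring. Handing in.

```bash
python3 -c "
from h import *
print(workorder.hand_in()); o=status.get_obs(); print(o['clock'],o['tcp_pos'],o['contact_force'])"
```

```text
the job is handed in; nothing more can be done
None
the job is handed in; nothing more can be done
```

The brass blank is loaded in the collet fixture and the arm is still holding it down. I handed the job in at about 17 s on the robot's clock.

**Seating:** The flange top measures 10.2 mm above the nose face, which matches the 10 mm flange. The arm stopped moving down when I pressed further. The ejector's position could not be read directly.

**Alignment:** The last wrist picture I viewed shows the timing pin inside the notch. The blank's yaw matches the fixture's to about 0.1°. Its axis is within about 0.5 mm of the nose's centre.

**Push:** The wrist reads 25–27 N upward. Allowing for the blank's weight and the 14 N spring, that is about 16–17 N on the face, and it held steady for the last half second.

**What was less than perfect:**
- About 5–6 N of sideways force along −x remained. I eased it to 3 N, but it came back when I added the final push.
- The tool is tilted about 0.4°.
- The flange depth data showed an apparent tilt of 0.6° to 1.5°. The same reading appeared before any contact, and the hub top reads level along x and within 0.3° across it, so I took it as a measurement effect.

The arm touched nothing else: the steel blanks and the other items were left where they were.

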